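# Feel for the heavy side of a drum and hold it down

## Task

The hollow drum on the balancing stand is heavier on one side, which nothing on its outside shows, and its stiff bearings keep it wherever it is left. Take hold of the crank handle, wind the drum once right round to feel where its heavy side is, then bring the heavy side straight down and finish still holding the crank handle there, without letting go. Do not disturb the spanner, the bearing and the bush that lie beside the stand.

Things in the scene. Friction and masses are not known exactly. Their poses are not given: they have to be found in the camera images.
- axle (a point): centre of the drum on its level axle, 150 mm above the bench, in the fixed stand (base plate 136 x 130 mm; two grey bearing pedestals 52 mm wide, centred 48 mm before and behind this point, tops 177 mm above the bench). Its x axis runs along the axle from the crank (at -x, on the robot's side) to the drum; z is up
- rotor (a joint): angle of drum and crank, rad: 0 with the crank handle straight above the axle, growing clockwise as seen from the crank's end, looking along +x of axle (at pi/2 the handle is on the -y side). Turns without limit. Bearing drag of about 0.22 N m, the same both ways and at any slow speed, holds it wherever it is left
- crank_grip: black round sleeve of the crank handle, 18 mm diameter, 64 mm long, level and parallel to the axle, 45 mm from the axle line; it spins freely on its pin, so the hand need not turn. Origin: on the centre line where best gripped, 17 mm from the free end, 130 mm from axle towards -x, 47 mm from the crank arm (22 x 112 mm, balanced). x runs along the sleeve to the arm
- spanner_17: steel combination spanner lying flat on the bench at the -y side of the stand, 194 x 36 x 9 mm, bystander
- bearing_a: ball bearing lying flat on the bench at the +y side of the stand, 62 mm diameter, 18 mm high, bystander
- bush_4: black bush standing on the bench at the +y side of the stand, 36 mm diameter, 36 mm high, bystander
- drum_rim (a point): fixed point at the top of the aluminium drum's rim (120 mm diameter, 50 mm wide), straight above axle; it does not turn. A weight hidden in the drum pulls with at most 0.12 to 0.19 N m, nothing when straight down or up: the crank goes harder while the weight rises, easier while it sinks. Its direction from the axle, measured from the crank, differs every time. The crank itself is balanced

How it is judged:
By the outcome, as a careful person would: the job done as asked, in the order asked, and still so for the second after the job is handed in, while the arm keeps its last pose, push and grip.
It also fails if it takes over 61 s, if anything falls off the work surface, if the arm or the gripper's body presses on something with over 40 N, if the wrist force passes 120 N, or if a joint passes its speed limit or range.

## Robot

A 6-joint arm with a two-finger parallel gripper is mounted at the origin on a cart in front of the work surface, level with it; the furniture and walls round the work are solid. World frame = base frame: x ahead of the robot, y to its left, z up, the work surface at z = 0. Lengths are in m, angles in rad, forces in N, time in s.
With the tool pointing down it reaches from about 0.4 to 0.825 m from the base axis. Payload 7 kg.
Tool frame: the origin (TCP) lies midway between the tips of the shut fingers; the grasp point (between the pads) lies 19 mm behind it; z points along the fingers, y is the line along which they close (so a half turn about z gives the same grasp; the last joint's range is limited). The gripper opens to 88 mm and grips with 3 to 60 N. Pads are 19 mm wide; open, the fingers measure 130 mm over their backs; the gripper's body (78 mm by 193 mm) begins 47 mm behind the grasp point.
Start: joints at [1.567, 0.359, 0.012, 0, -1.224, -0.288], TCP at [0.194, 0.646, 0.227] pointing down, gripper open.
Joint ranges: [-3.07, 3.07], [-1.43, 2.12], [-1.02, 1.25], [-3.03, 1.67], [-3.05, -0], [-3.03, 3.03]. Speed limits (rad/s): [2.39, 2.39, 3.01, 3.14, 3.14, 3.14].

## Interface

Orientations are given as [roll, pitch, yaw] about the fixed x, y, z axes, in that order (R = Rz(yaw) Ry(pitch) Rx(roll)).
In Python, from station import arm, grab_frame, camera_params, spot_in gives the robot as it stands.
- The arm moves only by the shell command python3 -m jog 'ROWS' [FORCE]. ROWS is JSON, a list that holds one entry, the list of rows, each a list of 7 numbers: the shift along the tool's x, y, z in mm, then the turn, a rotation vector about the tool's x, y, z in rad, then the finger opening in mm, from 0 to 87.6. In form: [[[x, y, z, wx, wy, wz, fingers], ...]]. A call has 1 to 20 rows; each row is the pose to reach, as a shift and turn from the pose commanded when the call began, along the tool's axes at that moment; what a row does not reach only later rows make up. A row lasts 1/8 s, in which the tool goes at most 62.5 mm and 10.7 degrees, less where a joint would pass 70% of its speed; a pose out of reach is approached as far as the arm can. A call with a gripper value outside its range is refused whole. The fingers move at their own pace and stop on an object; FORCE is the grip in N (left out, the last holds). Time passes only in rows, so rows that repeat a pose let the fingers close. It gives the time, the measured TCP pose, the force, the opening and the grip force at its end, in the units of the state.
- arm.get_state(): the state, without advancing time (a new reading comes with each control period).
- grab_frame(name): name is "scene" or "top" or "wrist"; returns (picture, depth): 400x640x3 uint8, blue, green, red; 400x640 float32, m along the optical axis (not along the pixel's ray), 0 where there is no reading.
- camera_params(name): a dict with "mtx" (3x3 intrinsics, pixels), "R" (3x3) and "t" (3): a world point X has camera coordinates R X + t. Camera axes: x right, y down, z forward; pixel columns grow to the right and rows downward; lengths in m; the calibration is good to about 2 mm. The wrist camera is an equidistant fisheye: a pixel r from the principal point sees the ray r / f radians off the axis. A picture is of the moment at which its call begins: read the wrist's pose just before it. camera_params takes no time and is no camera call; for the wrist camera it gives the pose at the moment of the call.
- arm.job_done(): hands the job in; it is judged then, once.
Trained networks look in the newest picture that a camera, given by its name, has taken for a name from the list of things; names that differ only in an ending like _2 or _b are one class to them, and where a whole thing is asked for, a point or a joint stands for the part that bears it (a point fixed in the world has none). Each returns a list of dicts, best first, with "confidence" (0 to 1); they miss things now and then, are a little off and sometimes report something else, mostly with a low value. They report only what shows in the picture. A call takes as long as a camera call.
- spot_in(query, camera): "uv" ([column, row] in pixels, amid what is visible of it).
The state is a dict: "t": time; "q": joint angles; "qd": joint speeds; "joint_efforts": joint torques, N m; "eef_pos": TCP position; "ee_rot": TCP orientation; "force": force on the tool from outside, world axes, zero at the start; "moment": the same for the moment, N m; "width": finger opening in m; "gripper_force": force on a finger pad.
Only numpy, scipy, OpenCV 4.12 (cv2) and the standard library are available. Lean on these libraries where they do the work, as an engineer would, in place of code of your own. Each camera call takes 0.05 s, during which the arm holds its last target. There are 200 camera calls.

## Working session

There is one attempt and no reset: what is moved stays moved. The work goes in short steps, Python scripts to look and compute and a shell command to move; the robot and the scene stay as the last step left them, time stands still between calls to the robot, and variables do not carry over. Pictures are saved under pics/ and viewed, at most 10 in all, crops included, and the job is handed in when it is done.

```bash
mkdir -p pics; ls; cat > h.py <<'E'
import numpy as np, cv2
from station import arm, grab_frame, camera_params, spot_in
from scipy.spatial.transform import Rotation as Ro
def world(cam,u,v,d):
    p=camera_params(cam);K=p["mtx"];
    c=np.array([(u-K[0][2])/K[0][0]*d,(v-K[1][2])/K[1][1]*d,d])
    return np.array(p["R"]).T@(c-np.array(p["t"]))
E
python3 - <<'E'
from h import *
s=arm.get_state(); print({k:np.round(v,3) for k,v in s.items()})
ims=[]
for c in("scene","top"):
    im,d=grab_frame(c); ims.append(im)
    for n in("crank_grip","rotor","spanner_17","bearing_a","bush_4"):
        for r in spot_in(n,c)[:2]:
            u,v=r["uv"]; dd=d[int(v)-1:int(v)+2,int(u)-1:int(u)+2]; dd=np.median(dd)
            print(c,n,np.round(r["uv"]),round(r["confidence"],2),np.round(world(c,u,v,dd),3))
cv2.imwrite("pics/a.png",ims[0]);cv2.imwrite("pics/b.png",ims[1])
E
```

```text
pics
{'t': np.float64(0.0), 'q': array([ 1.567,  0.359,  0.011, -0.   , -1.224, -0.288]), 'qd': array([ 0.001, -0.001,  0.001, -0.001,  0.001,  0.   ]), 'joint_efforts': array([-1.0000e-03, -5.8272e+01,  2.9308e+01,  6.9980e+00,  7.0000e-03,
       -0.0000e+00]), 'eef_pos': array([0.194, 0.646, 0.226]), 'ee_rot': array([ 3.14 , -0.   , -0.292]), 'force': array([-0.137, -0.062,  0.054]), 'moment': array([-0.03 ,  0.005,  0.01 ]), 'gripper_force': np.float64(0.0), 'width': np.float64(0.088)}
scene crank_grip [323. 216.] 0.82 [ 0.534 -0.058  0.19 ]
scene spanner_17 [331. 250.] 0.6 [ 0.591 -0.207  0.005]
scene bearing_a [225. 308.] 0.93 [ 0.692  0.033 -0.001]
scene bush_4 [276. 298.] 0.7 [0.599 0.001 0.033]
top crank_grip [296. 224.] 0.54 [ 0.533 -0.069  0.194]
top rotor [302. 170.] 0.92 [ 0.637 -0.085  0.21 ]
top spanner_17 [358. 183.] 0.89 [ 0.634 -0.213  0.007]
top bearing_a [263. 169.] 0.71 [0.675 0.022 0.017]
top bush_4 [263. 202.] 0.41 [0.592 0.023 0.01 ]
```

View pics/a.png

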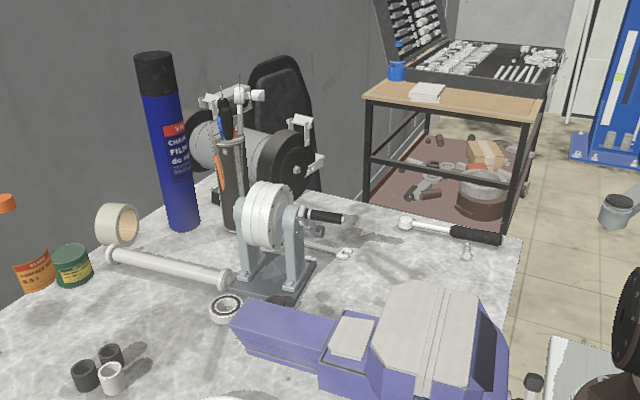

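View pics/b.png

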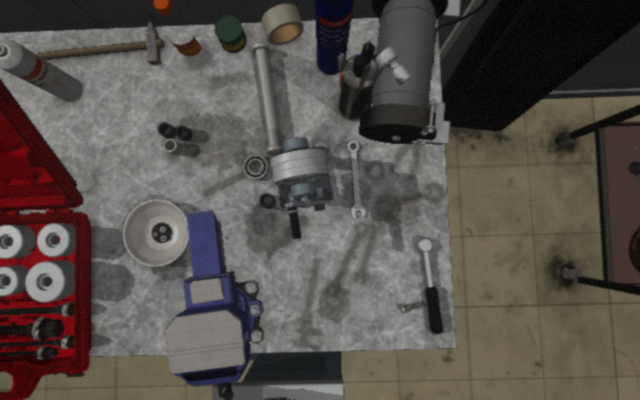

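The crank handle is at scene px (325,216) and top px (294,222). The vise lies to its left in the top view, around px (205,270). Next I'll get the geometry from depth.

```bash
python3 - <<'E'
from h import *
def cloud(c):
    im,d=grab_frame(c);v,u=np.mgrid[:400,:640];p=camera_params(c);K=np.array(p["mtx"])
    P=np.stack([(u-K[0,2])/K[0,0]*d,(v-K[1,2])/K[1,1]*d,d],-1)
    return (P-np.array(p["t"]))@np.array(p["R"]),im,d
for c in("top","scene"):
    W,im,d=cloud(c); ok=d>0; br=im.max(-1)
    m=ok&(W[...,2]>.13)&(W[...,2]<.25)&(br<70)&(abs(W[...,0]-.52)<.1)&(abs(W[...,1]+.07)<.1)
    Q=W[m]; print(c,"dark",len(Q),Q.min(0),Q.max(0),np.median(Q,0))
    X=Q-Q.mean(0);print(" mean",Q.mean(0),"dir",np.linalg.svd(X,full_matrices=False)[2][0])
    m=ok&(W[...,2]>.185)&(W[...,2]<.23)&(abs(W[...,0]-.64)<.09)&(abs(W[...,1]+.08)<.09)&(br>90)
    Q=W[m]; r=cv2.minAreaRect(Q[:,:2].astype(np.float32)*1000); print(" drum",len(Q),r,Q.mean(0),"zmax",Q[:,2].max())
    m=ok&(W[...,2]>.04)&(W[...,0]>.2)&(W[...,0]<.56)&(W[...,1]>-.05)&(W[...,1]<.3)
    m&=~((abs(W[...,0]-.53)<.06)&(W[...,1]<.02)); Q=W[m]
    print(" vise",Q.min(0),Q.max(0))
    for y in np.arange(-.04,.24,.04):
        q=Q[abs(Q[:,1]-y)<.02]
        if len(q): print("  y%.2f"%y,q.min(0).round(2),q.max(0).round(2))
E
```

```text
top dark 486 [ 0.50408088 -0.11793026  0.13023056] [ 0.61998749 -0.02685961  0.20025434] [ 0.56628556 -0.07282052  0.18992199]
 mean [ 0.56083392 -0.07958678  0.17818817] dir [-0.82198142  0.38450473  0.42012218]
 drum 1095 ((619.750244140625, -79.29800415039062), (117.94065856933594, 94.11759948730469), 7.635111331939697) [ 0.65021007 -0.07281462  0.2035114 ] zmax 0.21333988051974428
 vise [0.20944373 0.02533865 0.04050428] [0.55996069 0.24461964 0.20630993]
  y0.04 [0.22 0.03 0.04] [0.36 0.06 0.2 ]
  y0.08 [0.21 0.06 0.04] [0.48 0.1  0.2 ]
  y0.12 [0.21 0.1  0.1 ] [0.56 0.14 0.21]
  y0.16 [0.21 0.14 0.1 ] [0.56 0.18 0.21]
  y0.20 [0.25 0.18 0.19] [0.35 0.19 0.2 ]
scene dark 181 [ 0.50334657 -0.07335013  0.18145045] [ 0.56499698 -0.04889855  0.19585456] [ 0.52980557 -0.05918039  0.18839818]
 mean [ 0.5312073  -0.05947666  0.18944567] dir [-0.9844413  -0.17563205  0.00535899]
 drum 1098 ((622.6705322265625, -77.54413604736328), (122.44047546386719, 92.89215087890625), 13.673977851867676) [ 0.6396414  -0.05674605  0.19918803] zmax 0.2107272513236921
 vise [0.20028616 0.03666356 0.09180552] [0.55990083 0.19576597 0.20343025]
  y0.04 [0.22 0.04 0.16] [0.36 0.06 0.2 ]
  y0.08 [0.2  0.06 0.1 ] [0.43 0.1  0.2 ]
  y0.12 [0.2  0.1  0.12] [0.56 0.14 0.2 ]
  y0.16 [0.21 0.14 0.09] [0.56 0.18 0.2 ]
  y0.20 [0.25 0.18 0.11] [0.42 0.2  0.2 ]
```

```bash
python3 - <<'E'
from h import *
from scipy.optimize import least_squares
for c in("top","scene"):
    im,d=grab_frame(c);v,u=np.mgrid[:400,:640];p=camera_params(c);K=np.array(p["mtx"])
    W=(np.stack([(u-K[0,2])/K[0,0]*d,(v-K[1,2])/K[1,1]*d,d],-1)-np.array(p["t"]))@np.array(p["R"])
    br=im.max(-1)
    m=(d>0)&(W[...,2]>.15)&(br<70)&(abs(W[...,0]-.53)<.035)&(abs(W[...,1]+.06)<.035);Q=W[m]
    X=Q-Q.mean(0);dr=np.linalg.svd(X,full_matrices=False)[2][0];print(c,"grip",len(Q),Q.mean(0).round(4),dr.round(3),Q[:,2].max(),"x",np.percentile(Q[:,0],[1,99]))
    yaw=.175;e=np.array([np.cos(yaw),np.sin(yaw)]);n=np.array([-e[1],e[0]])
    C=np.array([.53,-.06]);s=(W[...,:2]-C)@e;t=(W[...,:2]-C)@n
    f=m; 
    R=least_squares(lambda x:np.hypot(t[f]-x[0],W[...,2][f]-x[1])-.009,[0,.188],loss='soft_l1',f_scale=.002);print(" grip t,z",R.x,"s",np.percentile(s[f],[1,99]))
    g=(d>0)&(s>.09)&(s<.2)&(abs(t)<.1)&(W[...,2]>.182)&(W[...,2]<.225)
    R=least_squares(lambda x:np.hypot(t[g]-x[0],W[...,2][g]-x[1])-.06,[-.02,.15],loss='soft_l1',f_scale=.002);
    r=np.hypot(t-R.x[0],W[...,2]-R.x[1]);g&=abs(r-.06)<.004
    print(" drum t,z",R.x,g.sum(),"s",np.percentile(s[g],[0,2,50,98,100]))
E
```

```text
top grip 245 [ 0.5333 -0.0666  0.1931] [-0.992 -0.127 -0.004] 0.19767265828555464 x [0.50423886 0.56433476]
 grip t,z [-0.00689368  0.18581721] s [-0.02698144  0.03375845]
 drum t,z [-0.03846743  0.14953879] 1225 s [0.09104218 0.09368499 0.11824458 0.14272636 0.1460311 ]
scene grip 178 [ 0.5309 -0.0596  0.1893] [-0.984 -0.178  0.013] 0.195391537151905 x [0.50339554 0.56414457]
 grip t,z [-0.00528115  0.18525482] s [-0.02650986  0.03438027]
 drum t,z [-0.03541993  0.14805203] 955 s [0.09102287 0.09349036 0.11880927 0.14420273 0.14668725]
```

```bash
cat >> h.py <<'E'
yaw=.175;up=np.array([0,0,1.])
e=np.array([np.cos(yaw),np.sin(yaw),0]);n=np.cross(up,e)
Rd=(Ro.from_rotvec(e*np.radians(25))*Ro.from_rotvec(-n*np.radians(15))).as_matrix()@np.stack([e,-n,-up],1)
G=np.array([.520,-.068,.185]); A=np.array([.653,-.076,.15])
def rel(p,R):
    s=arm.get_state();R0=Ro.from_euler('xyz',s["ee_rot"]).as_matrix()
    return np.r_[R0.T@(np.array(p)-s["eef_pos"])*1000,Ro.from_matrix(R0.T@R).as_rotvec()].round(3)
E
python3 - <<'E'
from h import *
s=arm.get_state();R0=Ro.from_euler('xyz',s["ee_rot"]).as_matrix()
print(Rd,np.round(G+.019*Rd[:,2],3))
r=Ro.from_matrix(R0.T@Rd).as_rotvec()
Rm=R0@Ro.from_rotvec(r*.5).as_matrix()
pre=G+.019*Rd[:,2]-.13*Rd[:,2]
for p,R in(([.25,.62,.40],R0),([.45,.38,.42],Rm),(pre+[0,0,.08],Rd),(pre,Rd)):print(list(np.round(p,3)),list(rel(p,R)))
E
```

```text
[[ 0.97021703  0.15779556  0.18379193]
 [ 0.06046453 -0.89246533  0.4470455 ]
 [ 0.23456972 -0.42261826 -0.8754261 ]] [ 0.523 -0.06   0.168]
[np.float64(0.25), np.float64(0.62), np.float64(0.4)] [np.float64(61.049), np.float64(9.261), np.float64(-173.415), np.float64(0.0), np.float64(0.0), np.float64(0.0)]
[np.float64(0.45), np.float64(0.38), np.float64(0.42)] [np.float64(321.632), np.float64(181.588), np.float64(-193.42), np.float64(0.242), np.float64(0.076), np.float64(-0.2)]
[np.float64(0.5), np.float64(-0.118), np.float64(0.362)] [np.float64(512.273), np.float64(643.914), np.float64(-135.61), np.float64(0.485), np.float64(0.151), np.float64(-0.4)]
[np.float64(0.5), np.float64(-0.118), np.float64(0.282)] [np.float64(512.272), np.float64(643.918), np.float64(-55.61), np.float64(0.485), np.float64(0.151), np.float64(-0.4)]
```

```bash
python3 -m jog '[[[61,9,-173,0,0,0,60],[61,9,-173,0,0,0,60],[61,9,-173,0,0,0,60],[321,181,-193,0.242,0.076,-0.2,60],[321,181,-193,0.242,0.076,-0.2,60],[321,181,-193,0.242,0.076,-0.2,60],[321,181,-193,0.242,0.076,-0.2,60],[321,181,-193,0.242,0.076,-0.2,60],[512,644,-136,0.485,0.151,-0.4,60],[512,644,-136,0.485,0.151,-0.4,60],[512,644,-136,0.485,0.151,-0.4,60],[512,644,-136,0.485,0.151,-0.4,60],[512,644,-136,0.485,0.151,-0.4,60],[512,644,-136,0.485,0.151,-0.4,60],[512,644,-136,0.485,0.151,-0.4,60],[512,644,-136,0.485,0.151,-0.4,60],[512,644,-136,0.485,0.151,-0.4,60],[512,644,-136,0.485,0.151,-0.4,60],[512,644,-136,0.485,0.151,-0.4,60]]]'
python3 - <<'E'
from h import *
s=arm.get_state();print(s["q"].round(2),s["eef_pos"],s["force"])
p=G+.019*Rd[:,2]-.05*Rd[:,2]; print(rel(p+[0,0,.0],Rd))
im,d=grab_frame("wrist"); print(spot_in("crank_grip","wrist"),spot_in("rotor","wrist")); cv2.imwrite("pics/c.png",im)
im,d=grab_frame("scene");cv2.imwrite("pics/d.png",im)
E
```

```text
t: 3.18
eef_pos: [0.4992, -0.1166, 0.3631]
ee_rot: [-2.692, -0.237, 0.064]
force: [-0.5, 0.3, 1.3]
width: 0.06
gripper_force: 0.0
[-0.25  0.05  0.02 -0.5  -1.48  1.97] [ 0.49922172 -0.11661778  0.36307756] [-0.52969601  0.26305603  1.30133457]
[-1.87300e+01  3.51830e+01  1.50432e+02 -0.00000e+00 -0.00000e+00
  1.00000e-03]
[{'uv': [349.5, 187.8], 'confidence': 0.9}] [{'uv': [373.5, 104.4], 'confidence': 0.65}]
```

View pics/c.png

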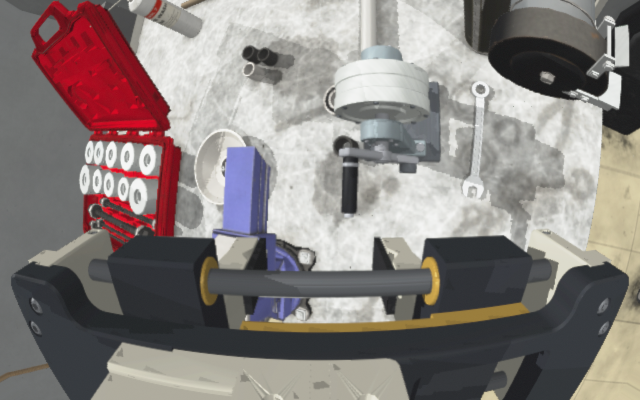

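View pics/d.png

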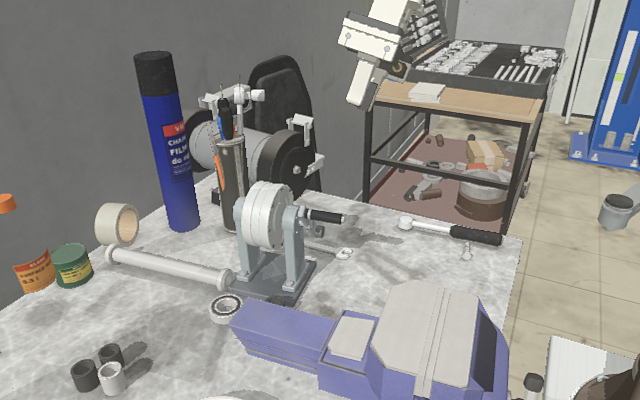

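The wrist view shows the sleeve running from (350,150) to (349,213), between the open fingers. I'll project my estimate into this view to check it.

```bash
python3 - <<'E'
from h import *
p=camera_params("wrist");K=np.array(p["mtx"]);R=np.array(p["R"]);t=np.array(p["t"])
def pr(X):
    c=R@X+t;th=np.arctan2(np.hypot(c[0],c[1]),c[2]);a=c[:2]/np.hypot(*c[:2])*th
    return (K[0,0]*a[0]+K[0,2]).round(1),(K[1,1]*a[1]+K[1,2]).round(1)
print("free end",pr(G-.017*e),"grip",pr(G),"arm end",pr(G+.047*e), "10mm n",pr(G+.01*n), pr(G+[0,0,.01]))
im,d=grab_frame("wrist"); sub=im[140:225,325:375].max(-1)
for r in range(155,215,8):
    c=np.where(sub[r-140]<60)[0]+325; print(r,c.min() if len(c) else None,c.max() if len(c) else None)
E
```

```text
free end (np.float64(350.7), np.float64(212.6)) grip (np.float64(350.8), np.float64(197.7)) arm end (np.float64(350.8), np.float64(156.7)) 10mm n (np.float64(342.6), np.float64(197.6)) (np.float64(347.9), np.float64(197.7))
155 None None
163 None None
171 343 357
179 344 356
187 343 356
195 343 356
203 343 356
211 343 355
```

```bash
python3 -m jog '[[[-19,36,60,0,0,0,60],[-19,36,100,0,0,0,60],[-19,36,130,0,0,0,60],[-19,36,155,0,0,0,60],[-19,36,170,0,0,0,60],[-19,36,185,0,0,0,60],[-19,36,200,0,0,0,60],[-19,36,200,0,0,0,60],[-19,36,200,0,0,0,60]]]'
python3 - <<'E'
from h import *
s=arm.get_state();print(s["force"],rel(G+.019*Rd[:,2],Rd))
im,d=grab_frame("wrist");cv2.imwrite("pics/e.png",im)
E
```

```text
t: 4.55
eef_pos: [0.5235, -0.0617, 0.1682]
ee_rot: [-2.692, -0.237, 0.063]
force: [0.9, -0.0, -0.9]
width: 0.0604
gripper_force: 0.0
[ 0.87928858 -0.00569259 -0.91281682] [ 1.790e-01 -2.037e+00  8.490e-01  0.000e+00 -0.000e+00  1.000e-03]
```

View pics/e.png

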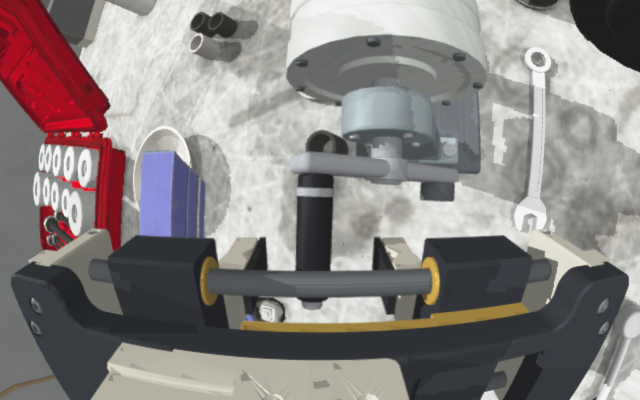

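The sleeve lies between the pads, at col 313 with the finger midpoint near 320. Closing now.

```bash
python3 -m jog '[[[0,0,0,0,0,0,60],[0,0,0,0,0,0,60]]]'; python3 -m jog '[[[0,-1,0,0,0,0,10],[0,-1,0,0,0,0,10],[0,-1,0,0,0,0,10],[0,-1,0,0,0,0,10],[0,-1,0,0,0,0,10],[0,-1,0,0,0,0,10]]]' 40;python3 -m jog '[[[0,0,0,0,0,0,10],[0,0,0,0,0,0,10]]]'
python3 - <<'E'
from h import *
s=arm.get_state();p=s["eef_pos"]-.019*Ro.from_euler('xyz',s["ee_rot"]).as_matrix()[:,2]
v=p-A; print(v@e,v@n,v@up,np.hypot(v@n,v@up),np.degrees(np.arctan2(-(v@n),v@up)))
# rows for 15 deg steps, from nominal angle
R=Ro.from_euler('xyz',s["ee_rot"]).as_matrix()
a0=np.arctan2(-(v@n),v@up);P=lambda a:.045*(-np.sin(a)*n+np.cos(a)*up)
for k in range(0,25):
    a=a0+np.radians(15)*k
    print(k,*[list((R.T@(P(a+np.radians(x))-P(a))*1000).round(1)) for x in(7.5,15)])
E
```

```text
t: 4.85
eef_pos: [0.5233, -0.0617, 0.1682]
ee_rot: [-2.692, -0.237, 0.062]
force: [0.1, 0.2, 0.4]
width: 0.0604
gripper_force: 0.0
t: 5.6
eef_pos: [0.5228, -0.0593, 0.1687]
ee_rot: [-2.689, -0.236, 0.063]
force: [-1.7, 4.8, 5.5]
width: 0.0172
gripper_force: 39.9
t: 5.85
eef_pos: [0.5228, -0.0593, 0.1687]
ee_rot: [-2.689, -0.236, 0.063]
force: [-1.0, 5.1, 4.5]
width: 0.0173
gripper_force: 39.9
-0.13023651970672398 0.03135129646216014 0.03533752884002958 0.04724028719618645 -41.57929401023078
0 [np.float64(1.4), np.float64(2.7), np.float64(-5.1)] [np.float64(2.6), np.float64(6.0), np.float64(-9.8)]
1 [np.float64(1.1), np.float64(3.9), np.float64(-4.2)] [np.float64(2.1), np.float64(8.4), np.float64(-7.9)]
2 [np.float64(0.8), np.float64(4.9), np.float64(-3.1)] [np.float64(1.5), np.float64(10.3), np.float64(-5.5)]
3 [np.float64(0.5), np.float64(5.6), np.float64(-1.8)] [np.float64(0.7), np.float64(11.4), np.float64(-2.8)]
4 [np.float64(0.1), np.float64(5.9), np.float64(-0.3)] [np.float64(-0.1), np.float64(11.7), np.float64(0.2)]
5 [np.float64(-0.3), np.float64(5.8), np.float64(1.2)] [np.fl
[... 1450 characters left out ...]
np.float64(-10.1), np.float64(-5.8)]
19 [np.float64(1.0), np.float64(-4.4), np.float64(-3.8)] [np.float64(2.2), np.float64(-8.2), np.float64(-8.1)]
20 [np.float64(1.3), np.float64(-3.2), np.float64(-4.8)] [np.float64(2.7), np.float64(-5.7), np.float64(-9.9)]
21 [np.float64(1.4), np.float64(-1.8), np.float64(-5.4)] [np.float64(2.9), np.float64(-2.9), np.float64(-11.0)]
22 [np.float64(1.5), np.float64(-0.3), np.float64(-5.7)] [np.float64(3.0), np.float64(0.2), np.float64(-11.3)]
23 [np.float64(1.5), np.float64(1.2), np.float64(-5.6)] [np.float64(2.9), np.float64(3.2), np.float64(-10.9)]
24 [np.float64(1.4), np.float64(2.7), np.float64(-5.1)] [np.float64(2.6), np.float64(6.0), np.float64(-9.8)]
```

```bash
(python3 -m jog '[[[0.7,1.5,-2.5,0,0,0,10],[1.3,3,-5,0,0,0,10],[2,4.5,-7.4,0,0,0,10],[2.6,6,-9.8,0,0,0,10]]]'
python3 -m jog '[[[0.5,2.1,-2,0,0,0,10],[1,4.2,-4,0,0,0,10],[1.6,6.3,-6,0,0,0,10],[2.1,8.4,-7.9,0,0,0,10]]]'
python3 -m jog '[[[0.4,2.6,-1.4,0,0,0,10],[0.8,5.2,-2.8,0,0,0,10],[1.1,7.7,-4.1,0,0,0,10],[1.5,10.3,-5.5,0,0,0,10]]]'
python3 -m jog '[[[0.2,2.8,-0.7,0,0,0,10],[0.4,5.7,-1.4,0,0,0,10],[0.5,8.5,-2.1,0,0,0,10],[0.7,11.4,-2.8,0,0,0,10]]]') | tee -a log.txt | grep -E "t:|pos|force:"
```

```text
t: 6.35
eef_pos: [0.5243, -0.0701, 0.1745]
ee_rot: [-2.691, -0.236, 0.063]
force: [-1.1, 1.7, -3.2]
gripper_force: 39.9
t: 6.85
eef_pos: [0.5258, -0.0812, 0.1772]
ee_rot: [-2.691, -0.234, 0.062]
force: [2.4, 2.3, -18.8]
gripper_force: 39.9
t: 7.35
eef_pos: [0.5272, -0.0912, 0.1771]
ee_rot: [-2.688, -0.232, 0.062]
force: [2.2, 9.3, -30.4]
gripper_force: 39.9
t: 7.85
eef_pos: [0.5285, -0.1006, 0.1747]
ee_rot: [-2.685, -0.231, 0.062]
force: [1.7, 16.6, -29.0]
gripper_force: 39.9
```

```bash
cat >> h.py <<'E'
import re
from scipy.optimize import least_squares
def log():
    T=open("log.txt").read();f=lambda k:np.array([eval(x) for x in re.findall(k+r": (\[.*?\])",T)])
    pos,rot,F=f("eef_pos"),f("ee_rot"),f("\nforce");g=np.array([p-.019*Ro.from_euler('xyz',r).as_matrix()[:,2] for p,r in zip(pos,rot)])-A
    return g@n,g[:,2],F@n,F[:,2],g@e
def fitc(y,z,fix=True):
    return least_squares(lambda c:np.hypot(y-c[0],z-c[1])-.045,[0,0]).x
def rows(c,a1,a2,R,step=15):
    P=lambda a:.045*(-np.sin(a)*n+np.cos(a)*up)
    s=arm.get_state();p=s["eef_pos"]-.019*R[:,2]-A
    k=0
    for a in np.arange(a1,a2,np.radians(step)):
        print(round(np.degrees(a),1),(R.T@(P(a+np.radians(step))-P(a))*1000).round(1).tolist())
E
python3 - <<'E'
from h import *
y,z,Fy,Fz,ax=log()
s=arm.get_state();R=Ro.from_euler('xyz',s["ee_rot"]).as_matrix()
y=np.r_[.03135,y];z=np.r_[.03534,z];c=fitc(y,z);print(c,np.hypot(y-c[0],z-c[1]),ax)
a=np.arctan2(-(y-c[0]),z-c[1]);print(np.degrees(a));
Ft=-np.cos(a[1:])*Fy-np.sin(a[1:])*Fz; Fr=-np.sin(a[1:])*Fy+np.cos(a[1:])*Fz; print("Ft",Ft,"Fr",Fr)
print("fix inward 1mm tool", R.T@(np.sin(a[-1])*n-np.cos(a[-1])*up))
rows(c,a[-1],a[-1]+.1,R)
E
```

```text
[ 0.00477565 -0.00098637] [0.0450089  0.04493527 0.04504674 0.04506569 0.04493815] [-0.1306059  -0.13103613 -0.13136562 -0.13170564]
[-36.1871246  -20.40421257  -5.7022634    7.22861862  19.77895231]
Ft [-2.86415348 -3.70582213 -4.87998107 -5.29020547] Fr [ -2.34881179 -18.52345362 -31.26251728 -32.72050624]
fix inward 1mm tool [-0.25233925  0.09822187  0.96264083]
19.8 [-0.1, 11.7, 0.4]
```

```bash
cat > plan.py <<'E'
from h import *
import sys
R=Ro.from_euler('xyz',[-2.690,-.235,.0625]).as_matrix()
def plan(cmd,c,angs,s0):
    p=np.array(cmd)
    for a in np.radians(angs):
        q=A+s0*e+(c[0]-.045*np.sin(a))*n+(c[1]+.045*np.cos(a))*up+.019*R[:,2]
        d=(R.T@(q-p)*1000).round(1);p=p+R@d/1000
        print(round(np.degrees(a)),d.tolist(),"|",(d/4).round(1).tolist(),(d/2).round(1).tolist(),(d*.75).round(1).tolist())
    print("cmd",p.round(5).tolist())
E
python3 - <<'E'
from plan import *
cmd=np.array([.5231,-.0608,.1678])+R@np.array([6.9,36.1,-26.0])/1000
s=arm.get_state();print(cmd,s["eef_pos"],s["force"])
g=cmd-.019*R[:,2]-A;c=[.00478,-.00099];print(np.degrees(np.arctan2(-(g@n-c[0]),g@up-c[1])),g@e)
plan(cmd,c,range(35,381,15),-.131)
E
```

```text
[ 0.53075933 -0.10423387  0.17683621] [ 0.5284769  -0.10056423  0.17473394] [  1.74492414  16.61069046 -28.99490259]
23.243381391874955 -0.13017557438011573
35 [-1.8, 9.3, 3.7] | [-0.4, 2.3, 0.9] [-0.9, 4.6, 1.8] [-1.4, 7.0, 2.8]
50 [-0.9, 11.2, 3.4] | [-0.2, 2.8, 0.8] [-0.4, 5.6, 1.7] [-0.7, 8.4, 2.6]
65 [-1.7, 9.9, 6.0] | [-0.4, 2.5, 1.5] [-0.8, 5.0, 3.0] [-1.3, 7.4, 4.5]
80 [-2.2, 8.0, 8.4] | [-0.6, 2.0, 2.1] [-1.1, 4.0, 4.2] [-1.6, 6.0, 6.3]
95 [-2.7, 5.4, 10.1] | [-0.7, 1.4, 2.5] [-1.4, 2.7, 5.0] [-2.0, 4.1, 7.6]
110 [-2.9, 2.6, 11.0] | [-0.7, 0.6, 2.8] [-1.4, 1.3, 5.5] [-2.2, 2.0, 8.2]
125 [-3.0, -0.5, 11.4] | [-0.8, -0.1, 2.8] [-1.5, -0.2, 5.7] [-2.2, -0.4, 8.6]
140 [-2.9, -3.5, 10.8] | [-0.7, -0.9, 2.7] [-1.4, -1.8, 5.4] [-2.2, -2.6, 8.1]
155 [-2.6, -6.3, 9.6] | [-0.6, -1.6, 2.4] [-1.3, -3.2, 4.8] [-2.0, -4.7, 7.2]
170 [-2.0, -8.6, 7.7] | [-0.5, -2.2, 1.9] [-1.0, -4.3, 3.8] [-1.5, -6.4, 5.8]
185 [-1.4, -10.4, 5.2] | [-0.4, -2.6, 1.3] [-0.7, -5.2, 2.6] [-1.0, -7.8, 3.9]
200 [-0.7, -11.5, 2.5] | [-0.2, -2.9, 0.6] [-0.4, -5.8, 1.2] [-0.5, -8.6, 1.9]
215 [0.2, -11.7, -0.4] | [0.0
[... 223 characters left out ...]
-8.4] | [0.6, -2.0, -2.1] [1.1, -4.0, -4.2] [1.6, -5.9, -6.3]
275 [2.7, -5.5, -10.0] | [0.7, -1.4, -2.5] [1.4, -2.8, -5.0] [2.0, -4.1, -7.5]
290 [2.9, -2.5, -11.1] | [0.7, -0.6, -2.8] [1.4, -1.2, -5.6] [2.2, -1.9, -8.3]
305 [3.1, 0.4, -11.4] | [0.8, 0.1, -2.8] [1.6, 0.2, -5.7] [2.3, 0.3, -8.6]
320 [2.8, 3.6, -10.8] | [0.7, 0.9, -2.7] [1.4, 1.8, -5.4] [2.1, 2.7, -8.1]
335 [2.6, 6.2, -9.6] | [0.6, 1.6, -2.4] [1.3, 3.1, -4.8] [2.0, 4.6, -7.2]
350 [2.0, 8.7, -7.7] | [0.5, 2.2, -1.9] [1.0, 4.4, -3.8] [1.5, 6.5, -5.8]
365 [1.4, 10.4, -5.2] | [0.4, 2.6, -1.3] [0.7, 5.2, -2.6] [1.0, 7.8, -3.9]
380 [0.7, 11.5, -2.5] | [0.2, 2.9, -0.6] [0.4, 5.8, -1.2] [0.5, 8.6, -1.9]
cmd [0.52931, -0.10076, 0.17466]
```

```bash
(python3 -m jog '[[[-0.4,2.3,0.9,0,0,0,10],[-0.9,4.6,1.8,0,0,0,10],[-1.4,7,2.8,0,0,0,10],[-1.8,9.3,3.7,0,0,0,10]]]'
python3 -m jog '[[[-0.2,2.8,0.8,0,0,0,10],[-0.4,5.6,1.7,0,0,0,10],[-0.7,8.4,2.6,0,0,0,10],[-0.9,11.2,3.4,0,0,0,10]]]'
python3 -m jog '[[[-0.4,2.5,1.5,0,0,0,10],[-0.8,5,3,0,0,0,10],[-1.3,7.4,4.5,0,0,0,10],[-1.7,9.9,6,0,0,0,10]]]'
python3 -m jog '[[[-0.6,2,2.1,0,0,0,10],[-1.1,4,4.2,0,0,0,10],[-1.6,6,6.3,0,0,0,10],[-2.2,8,8.4,0,0,0,10]]]'
python3 -m jog '[[[-0.7,1.4,2.5,0,0,0,10],[-1.4,2.7,5,0,0,0,10],[-2,4.1,7.6,0,0,0,10],[-2.7,5.4,10.1,0,0,0,10]]]') | tee -a log.txt | grep -E "^t:|^force:"
cat > an.py <<'E'
from h import *
y,z,Fy,Fz,ax=log();c=fitc(y,z);a=np.arctan2(-(y-c[0]),z-c[1])
Ft=-np.cos(a)*Fy-np.sin(a)*Fz; Fr=-np.sin(a)*Fy+np.cos(a)*Fz
print(c)
for r in zip(np.degrees(a),np.hypot(y-c[0],z-c[1])*1000,Ft,Fr,ax*1000):print(np.round(r,1))
E
python3 an.py
```

```text
t: 8.35
force: [-6.1, 9.3, -5.6]
t: 8.85
force: [-8.0, 11.2, -1.7]
t: 9.35
force: [-10.1, 8.1, 3.0]
t: 9.85
force: [-12.9, 6.6, 6.0]
t: 10.35
force: [-13.3, 2.9, 8.0]
[ 0.00545328 -0.00102791]
[ -19.6   44.7   -2.8   -2.4 -130.6]
[  -4.8   45.    -3.4  -18.6 -131. ]
[   8.1   45.2   -4.4  -31.3 -131.4]
[  20.6   45.2   -4.8  -32.8 -131.7]
[  32.5   44.9   -5.6  -10.2 -131.9]
[  46.9   45.    -7.3  -10.2 -132.2]
[  61.5   44.9   -7.3   -7.1 -132.4]
[  76.4   45.    -7.9   -7.1 -132.5]
[  91.2   45.    -7.9   -5.3 -132.5]
```

```bash
cat > p2.py <<'E'
from plan import *
def plan2(cmd,c,angs):
    p=np.array(cmd)
    for a in np.radians(angs):
        t=c[0]-.045*np.sin(a);s0=-.1325+.022*(t+.0395)
        q=A+s0*e+t*n+(c[1]+.045*np.cos(a))*up+.019*R[:,2]
        d=(R.T@(q-p)*1000).round(1);p=p+R@d/1000
        print(round(np.degrees(a)),d.tolist(),"|",(d/4).round(1).tolist(),(d/2).round(1).tolist(),(d*.75).round(1).tolist())
    print("cmd",p.round(5).tolist())
E
python3 - <<'E'
from p2 import *
cmd=np.array([.53076,-.10423,.17684])+R@np.array([-7.3+.0,43.8,31.6])/1000
print(cmd); plan2(cmd,[.0053,-.001],range(110,401,15))
E
```

```text
[ 0.5363239  -0.1295509   0.12890061]
110 [-6.4, 2.1, 10.9] | [-1.6, 0.5, 2.7] [-3.2, 1.0, 5.4] [-4.8, 1.6, 8.2]
125 [-2.9, -0.5, 11.4] | [-0.7, -0.1, 2.8] [-1.4, -0.2, 5.7] [-2.2, -0.4, 8.6]
140 [-2.7, -3.5, 10.8] | [-0.7, -0.9, 2.7] [-1.4, -1.8, 5.4] [-2.0, -2.6, 8.1]
155 [-2.3, -6.3, 9.7] | [-0.6, -1.6, 2.4] [-1.2, -3.2, 4.8] [-1.7, -4.7, 7.3]
170 [-1.8, -8.6, 7.7] | [-0.4, -2.2, 1.9] [-0.9, -4.3, 3.8] [-1.4, -6.4, 5.8]
185 [-1.2, -10.4, 5.4] | [-0.3, -2.6, 1.4] [-0.6, -5.2, 2.7] [-0.9, -7.8, 4.1]
200 [-0.4, -11.5, 2.5] | [-0.1, -2.9, 0.6] [-0.2, -5.8, 1.2] [-0.3, -8.6, 1.9]
215 [0.4, -11.7, -0.4] | [0.1, -2.9, -0.1] [0.2, -5.8, -0.2] [0.3, -8.8, -0.3]
230 [1.0, -11.2, -3.4] | [0.2, -2.8, -0.8] [0.5, -5.6, -1.7] [0.8, -8.4, -2.6]
245 [1.8, -9.9, -6.0] | [0.4, -2.5, -1.5] [0.9, -5.0, -3.0] [1.4, -7.4, -4.5]
260 [2.3, -8.0, -8.3] | [0.6, -2.0, -2.1] [1.2, -4.0, -4.2] [1.7, -6.0, -6.2]
275 [2.7, -5.4, -10.1] | [0.7, -1.4, -2.5] [1.4, -2.7, -5.0] [2.0, -4.1, -7.6]
290 [2.9, -2.6, -11.1] | [0.7, -0.6, -2.8] [1.4, -1.3, -5.6] [2.2, -2.0, -8.3]
305 [2.9, 0.5, -11.4] | [0.7, 0.1, -2.8] [1.4, 0.2, -5.7] [2.2, 0.4, -8.6]
320 [2.7, 3.5, -10.8] | [0.7, 0.9, -2.7] [1.4, 1.8, -5.4] [2.0, 2.6, -8.1]
335 [2.3, 6.3, -9.7] | [0.6, 1.6, -2.4] [1.2, 3.2, -4.8] [1.7, 4.7, -7.3]
350 [1.8, 8.6, -7.7] | [0.4, 2.2, -1.9] [0.9, 4.3, -3.8] [1.4, 6.4, -5.8]
365 [1.2, 10.4, -5.4] | [0.3, 2.6, -1.4] [0.6, 5.2, -2.7] [0.9, 7.8, -4.1]
380 [0.4, 11.5, -2.5] | [0.1, 2.9, -0.6] [0.2, 5.8, -1.2] [0.3, 8.6, -1.9]
395 [-0.3, 11.7, 0.4] | [-0.1, 2.9, 0.1] [-0.2, 5.8, 0.2] [-0.2, 8.8, 0.3]
cmd [0.52999, -0.11064, 0.16928]
```

```bash
(python3 -m jog '[[[-1.6,0.5,2.7,0,0,0,10],[-3.2,1,5.4,0,0,0,10],[-4.8,1.6,8.2,0,0,0,10],[-6.4,2.1,10.9,0,0,0,10]]]'
python3 -m jog '[[[-0.7,-0.1,2.8,0,0,0,10],[-1.4,-0.2,5.7,0,0,0,10],[-2.2,-0.4,8.6,0,0,0,10],[-2.9,-0.5,11.4,0,0,0,10]]]'
python3 -m jog '[[[-0.7,-0.9,2.7,0,0,0,10],[-1.4,-1.8,5.4,0,0,0,10],[-2,-2.6,8.1,0,0,0,10],[-2.7,-3.5,10.8,0,0,0,10]]]'
python3 -m jog '[[[-0.6,-1.6,2.4,0,0,0,10],[-1.2,-3.2,4.8,0,0,0,10],[-1.7,-4.7,7.3,0,0,0,10],[-2.3,-6.3,9.7,0,0,0,10]]]'
python3 -m jog '[[[-0.4,-2.2,1.9,0,0,0,10],[-0.9,-4.3,3.8,0,0,0,10],[-1.4,-6.4,5.8,0,0,0,10],[-1.8,-8.6,7.7,0,0,0,10]]]') | tee -a log.txt | grep -E "^t:|^force:|rot"
python3 an.py
```

```text
t: 10.85
ee_rot: [-2.694, -0.243, 0.064]
force: [-3.5, 1.2, 8.1]
t: 11.35
ee_rot: [-2.696, -0.243, 0.064]
force: [-4.5, -3.9, 6.4]
t: 11.85
ee_rot: [-2.698, -0.243, 0.064]
force: [-3.1, -8.5, 3.8]
t: 12.35
ee_rot: [-2.7, -0.243, 0.064]
force: [-1.6, -11.5, -3.1]
t: 12.85
ee_rot: [-2.7, -0.242, 0.063]
force: [2.0, -11.4, -15.4]
[ 0.0054076  -0.00105287]
[ -19.6   44.8   -2.8   -2.4 -130.6]
[  -4.9   45.1   -3.4  -18.6 -131. ]
[   8.    45.2   -4.5  -31.3 -131.4]
[  20.5   45.2   -4.9  -32.8 -131.7]
[  32.5   44.9   -5.6  -10.2 -131.9]
[  46.8   44.9   -7.3  -10.2 -132.2]
[  61.4   44.9   -7.3   -7.1 -132.4]
[  76.4   44.9   -7.9   -7.1 -132.5]
[  91.2   45.    -7.9   -5.3 -132.5]
[ 104.7   45.1   -7.4   -3.8 -132.6]
[ 119.2   45.    -7.1   -0.5 -132.4]
[ 133.6   45.1   -8.2    3.  -132.2]
[ 148.2   45.    -7.8    8.4 -131.9]
[ 163.8   45.    -6.8   18.  -131.6]
```

```bash
python3 - <<'E'
from p2 import *
cmd=np.array([0.5363239,-0.1295509,0.12890061])+R@np.array([-16.1,-16.8,50.5])/1000
plan2(cmd,[.0054,-.0022],range(185,401,15))
E
```

```text
185 [-1.5, -10.0, 6.5] | [-0.4, -2.5, 1.6] [-0.8, -5.0, 3.2] [-1.1, -7.5, 4.9]
200 [-0.4, -11.5, 2.5] | [-0.1, -2.9, 0.6] [-0.2, -5.8, 1.2] [-0.3, -8.6, 1.9]
215 [0.4, -11.7, -0.4] | [0.1, -2.9, -0.1] [0.2, -5.8, -0.2] [0.3, -8.8, -0.3]
230 [1.1, -11.2, -3.4] | [0.3, -2.8, -0.8] [0.6, -5.6, -1.7] [0.8, -8.4, -2.6]
245 [1.7, -9.9, -6.0] | [0.4, -2.5, -1.5] [0.8, -5.0, -3.0] [1.3, -7.4, -4.5]
260 [2.3, -8.0, -8.3] | [0.6, -2.0, -2.1] [1.2, -4.0, -4.2] [1.7, -6.0, -6.2]
275 [2.7, -5.4, -10.1] | [0.7, -1.4, -2.5] [1.4, -2.7, -5.0] [2.0, -4.1, -7.6]
290 [2.9, -2.6, -11.1] | [0.7, -0.6, -2.8] [1.4, -1.3, -5.6] [2.2, -2.0, -8.3]
305 [2.9, 0.5, -11.4] | [0.7, 0.1, -2.8] [1.4, 0.2, -5.7] [2.2, 0.4, -8.6]
320 [2.7, 3.5, -10.8] | [0.7, 0.9, -2.7] [1.4, 1.8, -5.4] [2.0, 2.6, -8.1]
335 [2.3, 6.3, -9.7] | [0.6, 1.6, -2.4] [1.2, 3.2, -4.8] [1.7, 4.7, -7.3]
350 [1.9, 8.7, -7.7] | [0.5, 2.2, -1.9] [1.0, 4.4, -3.8] [1.4, 6.5, -5.8]
365 [1.1, 10.4, -5.4] | [0.3, 2.6, -1.4] [0.6, 5.2, -2.7] [0.8, 7.8, -4.1]
380 [0.4, 11.4, -2.5] | [0.1, 2.8, -0.6] [0.2, 5.7, -1.2] [0.3, 8.6, -1.9]
395 [-0.3, 11.8, 0.4] | [-0.1, 3.0, 0.1] [-0.2, 5.9, 0.2] [-0.2, 8.9, 0.3]
cmd [0.52997, -0.11061, 0.16804]
```

```bash
(python3 -m jog '[[[-0.4,-2.5,1.6,0,0,0,10],[-0.8,-5,3.2,0,0,0,10],[-1.1,-7.5,4.9,0,0,0,10],[-1.5,-10,6.5,0,0,0,10]]]'
python3 -m jog '[[[-0.1,-2.9,0.6,0,0,0,10],[-0.2,-5.8,1.2,0,0,0,10],[-0.3,-8.6,1.9,0,0,0,10],[-0.4,-11.5,2.5,0,0,0,10]]]'
python3 -m jog '[[[0.1,-2.9,-0.1,0,0,0,10],[0.2,-5.8,-0.2,0,0,0,10],[0.3,-8.8,-0.3,0,0,0,10],[0.4,-11.7,-0.4,0,0,0,10]]]'
python3 -m jog '[[[0.3,-2.8,-0.8,0,0,0,10],[0.6,-5.6,-1.7,0,0,0,10],[0.8,-8.4,-2.6,0,0,0,10],[1.1,-11.2,-3.4,0,0,0,10]]]'
python3 -m jog '[[[0.4,-2.5,-1.5,0,0,0,10],[0.8,-5,-3,0,0,0,10],[1.3,-7.4,-4.5,0,0,0,10],[1.7,-9.9,-6,0,0,0,10]]]') | tee -a log.txt | grep -E "^t:|^force:"
python3 an.py | tail -6
```

```text
t: 13.35
force: [3.2, -5.7, -12.1]
t: 13.85
force: [5.4, 1.4, -16.5]
t: 14.35
force: [4.9, 4.5, -13.3]
t: 14.85
force: [3.8, 7.1, -9.4]
t: 15.35
force: [2.4, 6.8, -5.4]
[ 163.7   44.9   -6.8   18.  -131.6]
[-178.8   45.1   -6.4   12.  -131.2]
[-161.8   45.    -4.7   15.8 -130.8]
[-145.1   45.    -4.7   13.  -130.3]
[-129.1   45.1   -3.3   10.8 -130. ]
[-113.5   45.    -2.5    7.9 -129.7]
```

```bash
(python3 -m jog '[[[0.6,-2,-2.1,0,0,0,10],[1.2,-4,-4.2,0,0,0,10],[1.7,-6,-6.2,0,0,0,10],[2.3,-8,-8.3,0,0,0,10]]]'
python3 -m jog '[[[0.7,-1.4,-2.5,0,0,0,10],[1.4,-2.7,-5,0,0,0,10],[2,-4.1,-7.6,0,0,0,10],[2.7,-5.4,-10.1,0,0,0,10]]]'
python3 -m jog '[[[0.7,-0.6,-2.8,0,0,0,10],[1.4,-1.3,-5.6,0,0,0,10],[2.2,-2,-8.3,0,0,0,10],[2.9,-2.6,-11.1,0,0,0,10]]]'
python3 -m jog '[[[0.7,0.1,-2.8,0,0,0,10],[1.4,0.2,-5.7,0,0,0,10],[2.2,0.4,-8.6,0,0,0,10],[2.9,0.5,-11.4,0,0,0,10]]]'
python3 -m jog '[[[0.7,0.9,-2.7,0,0,0,10],[1.4,1.8,-5.4,0,0,0,10],[2,2.6,-8.1,0,0,0,10],[2.7,3.5,-10.8,0,0,0,10]]]') | tee -a log.txt | grep -E "^t:|^force:"
python3 an.py | tail -5
```

```text
t: 15.85
force: [2.2, 5.3, -2.8]
t: 16.35
force: [3.0, 4.2, -2.4]
t: 16.85
force: [4.7, 2.6, -1.8]
t: 17.35
force: [6.0, 1.9, -2.3]
t: 17.85
force: [6.9, -0.2, -5.7]
[ -97.9   45.    -2.1    5.2 -129.6]
[ -82.7   45.    -2.8    3.3 -129.7]
[ -68.1   45.    -2.3    0.9 -129.8]
[ -53.1   45.    -2.3   -0.7 -130. ]
[ -38.1   44.9   -2.4   -5.3 -130.2]
```

```bash
(python3 -m jog '[[[0.6,1.6,-2.4,0,0,0,10],[1.2,3.2,-4.8,0,0,0,10],[1.7,4.7,-7.3,0,0,0,10],[2.3,6.3,-9.7,0,0,0,10]]]'
python3 -m jog '[[[0.5,2.2,-1.9,0,0,0,10],[1,4.4,-3.8,0,0,0,10],[1.4,6.5,-5.8,0,0,0,10],[1.9,8.7,-7.7,0,0,0,10]]]'
python3 -m jog '[[[0.3,2.6,-1.4,0,0,0,10],[0.6,5.2,-2.7,0,0,0,10],[0.8,7.8,-4.1,0,0,0,10],[1.1,10.4,-5.4,0,0,0,10]]]'
python3 -m jog '[[[0.1,2.8,-0.6,0,0,0,10],[0.2,5.7,-1.2,0,0,0,10],[0.3,8.6,-1.9,0,0,0,10],[0.4,11.4,-2.5,0,0,0,10]]]') | tee -a log.txt | grep -E "^t:|^force:"
cat >> an.py <<'E'
d=-Ft
for sel in (slice(None),slice(4,None),slice(4,24)):
  for rad in(0,1):
    cols=[np.ones_like(a),np.cos(a),np.sin(a)]+([abs(Fr)] if rad else [])
    M=np.stack(cols,1)[sel];x,res,_,_=np.linalg.lstsq(M,d[sel],rcond=None)
    r=d[sel]-M@x
    # effort = drag + m sin(a-a0): weight straight down at a0
    print("x*45mm",x*.045,"amp",np.hypot(x[1],x[2])*.045,"down at",np.degrees(np.arctan2(-x[1],x[2])),"rms",r.std())
E
python3 an.py|tail -11
```

```text
t: 18.35
force: [8.3, 1.0, -9.4]
t: 18.85
force: [8.5, 3.4, -10.5]
t: 19.35
force: [9.3, 6.8, -10.5]
t: 19.85
force: [6.7, 9.0, -6.7]
[ -38.1   44.9   -2.4   -5.3 -130.2]
[ -23.4   44.9   -3.3   -8.8 -130.6]
[  -9.1   44.9   -3.5  -10.1 -131. ]
[   4.9   44.9   -4.2  -10.9 -131.4]
[  18.9   44.8   -5.1   -8.8 -131.8]
x*45mm [ 0.22792718 -0.04501074  0.12616214] amp 0.1339509338471239 down at 19.63482348215776 rms 0.38919627365793896
x*45mm [ 2.28871922e-01 -4.48452453e-02  1.26270087e-01 -1.00166193e-04] amp 0.13399713046491307 down at 19.552665208348188 rms 0.3888219403839033
x*45mm [ 0.22964981 -0.04156345  0.12586053] amp 0.13254582076396468 down at 18.2749910097913 rms 0.39816139947816553
x*45mm [ 0.22502977 -0.04062201  0.12581216  0.00058834] amp 0.1322075960312485 down at 17.894140590411748 rms 0.39411008714067125
x*45mm [ 0.23082629 -0.03910916  0.12600279] amp 0.13193266787357077 down at 17.24347108289595 rms 0.4258680368630684
x*45mm [ 0.22342849 -0.03529477  0.12582369  0.00107459] amp 0.130680228909149 down at 15.669326665299108 rms 0.4134919150486137
```

```bash
cat > an2.py <<'E'
from h import *
T=open("log.txt").read();f=lambda k:np.array([eval(x) for x in re.findall(k+r": (\[.*?\])",T)])
pos,rot,F=f("eef_pos"),f("ee_rot"),f("\nforce")
g=np.array([p-.019*Ro.from_euler('xyz',r).as_matrix()[:,2] for p,r in zip(pos,rot)])-A
def run(yw,bias=np.zeros(3),sel=slice(None)):
    E=np.array([np.cos(yw),np.sin(yw),0]);N=np.cross(up,E);y,z=g@N,g[:,2]
    c=fitc(y,z);a=np.arctan2(-(y-c[0]),z-c[1]);FF=F-bias
    d=np.cos(a)*(FF@N)+np.sin(a)*FF[:,2]
    M=np.stack([np.ones_like(a),np.cos(a),np.sin(a)],1)[sel];d=d[sel];x=np.linalg.lstsq(M,d,rcond=None)[0]
    print(round(yw,3),"drag",(x[0]*.045).round(3),"amp",(np.hypot(x[1],x[2])*.045).round(3),"down",np.degrees(np.arctan2(-x[1],x[2])).round(1),"rms",(d-M@x).std().round(2),"now",np.degrees(a[-1]).round(1))
_,_,V=np.linalg.svd(g-g.mean(0));nn=V[2]*np.sign(V[2][0]);print("normal",nn)
y0=np.arctan2(nn[1],nn[0])
for yw in(.175,y0,.14):
  for s in(slice(None),slice(4,None)): run(yw,sel=s)
run(y0,np.array([0,.2,.3]))
E
python3 an2.py
python3 -m jog '[[[0,0,0,0,0,0,10],[0,0,0,0,0,0,10]]]'
python3 - <<'E'
from h import *
F=[]
for i in range(4):
    grab_frame("top");F.append(arm.get_state()["force"])
print(np.round(F,2),arm.get_state()["t"])
E
```

```text
normal [9.89861012e-01 1.42038670e-01 4.38906440e-04]
0.175 drag 0.228 amp 0.134 down 19.6 rms 0.39 now 18.9
0.175 drag 0.23 amp 0.133 down 18.3 rms 0.4 now 18.9
0.143 drag 0.229 amp 0.132 down 18.0 rms 0.39 now 18.9
0.143 drag 0.231 amp 0.13 down 16.4 rms 0.39 now 18.9
0.14 drag 0.229 amp 0.132 down 17.9 rms 0.39 now 18.9
0.14 drag 0.231 amp 0.13 down 16.3 rms 0.39 now 18.9
0.143 drag 0.229 amp 0.123 down 23.9 rms 0.39 now 18.9
t: 20.1
eef_pos: [0.5285, -0.0998, 0.1746]
ee_rot: [-2.692, -0.241, 0.062]
force: [6.3, 6.4, -7.7]
width: 0.017
gripper_force: 39.9
[[ 6.31  6.88 -6.86]
 [ 6.21  6.16 -6.89]
 [ 7.28  5.89 -7.03]
 [ 6.87  6.31 -6.49]] 20.3
```

```bash
python3 - <<'E'
from h import *
im,d=grab_frame("top");cv2.imwrite("pics/f.png",im)
E
```

```text
(no output)
```

View pics/f.png

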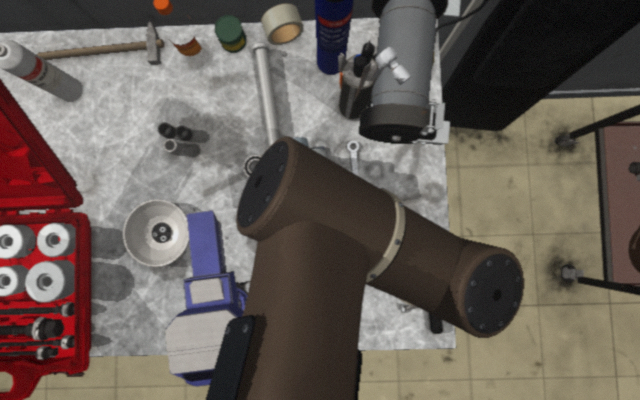

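The arm hides the crank in this view. The bearing (250,165) and the spanner end (353,147) are where they were. The crank is at 18.9°, against an estimated weight-down angle of about 18°, still gripped at 40 N, so I'm handing in.

```bash
python3 -c "
from station import arm
print(arm.job_done())"
```

```text
the job is handed in; nothing more can be done
None
```

I wound the drum a little over one full turn (about 415°) and handed it in at about 20 s, with the crank at about 19° and still gripped at 40 N; the felt load puts the heavy side straight down at about 18°, give or take a few degrees. The bearing and the visible end of the spanner hadn't moved in the last picture, but the arm hid the bush.

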